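# Slide a tile under the leaf spring of a decorating jig

## Robot

A 6-joint arm with a two-finger parallel gripper is mounted at the origin on the work surface. World frame = base frame: x ahead of the robot, y to its left, z up, the work surface at z = 0. Lengths are in mm, angles in rad, forces in N, time in s.
With the tool pointing down it reaches from about 275 to 1000 mm from the base axis. Payload 8.4 kg.
Tool frame: the origin (TCP) lies on the centre line of the jaws, within the pads' length; the fingertips stand r.tip_reach ahead of it and the grasp point (between the pads) lies 11 mm behind it (r.tip_reach is the distance from the TCP to the fingertips, in mm); z points along the fingers, y is the line along which they close (so a half turn about z gives the same grasp; the last joint's range is limited). The gripper opens to 85 mm and grips with 20 to 120 N. Pads are 22 mm wide; open, the fingers measure 114 mm over their backs; the gripper's body (76 mm by 85 mm) begins 54 mm behind the grasp point. The pads swing forward as they close: fully open they stand 13 mm farther back than shut.
Start: joints at [1.178, 0.353, 1.633, -0, 1.155, -0.002], TCP at [238.079, 577.881, 213.281] pointing down, gripper open.
Joint ranges: [-2.63, 2.63], [-0.92, 2.1], [0.06, 2.66], [-1.3, 4.44], [0, 2.69], [-3.02, 3.02]. Speed limits (rad/s): [2.22, 2.22, 2.79, 3.14, 3.14, 3.14].

## Interface

Orientations are given as [roll, pitch, yaw] about the fixed x, y, z axes, in that order (R = Rz(yaw) Ry(pitch) Rx(roll)).
In Python, from rig import r gives the robot as it stands.
- The arm moves only by the tool carry_out, never from a script. Its argument "targets" is a list of rows, each an object with "dp": the shift along the tool's x, y, z in mm, a list of three; "yaw": the turn about the tool's z in degrees. A call has 1 to 12 rows; each row is the pose to reach, as a shift and turn from the pose commanded when the call began, along the tool's axes at that moment; what a row does not reach only later rows make up. A row lasts 1/8 s, in which the tool goes at most 62.5 mm and 10.7 degrees, less where a joint would pass 70% of its speed; a pose out of reach is approached as far as the arm can. A call with a gripper value outside its range is refused whole. "fingers" is the opening, from -1 (shut) to 1 (fully open), so that 0 is half open, set as the call begins (left out, the last holds). The fingers move at their own pace and stop on an object; "grip_force" is the grip in N (left out, the last holds). Time passes only in rows, so rows that repeat a pose let the fingers close. It gives the time, the measured TCP pose, the force, the opening and the grip force at its end, in the units of the state.
- r.sense(): the state, without advancing time (a new reading comes with each control period).
- r.grab_frame(name): name is "scene" or "side" or "wrist"; returns the picture (480x640x3 uint8, red, green, blue); there is no depth.
- r.get_calibration(name): a dict with "fx", "fy", "cx", "cy" (pixels), "rvec" (rotation vector, rad) and "tvec" (3), from world to camera coordinates, as OpenCV has them. Camera axes: x right, y down, z forward; pixel columns grow to the right and rows downward; lengths in mm; the calibration is good to about 2 mm. A picture is of the moment at which its call begins: read the wrist's pose just before it. get_calibration takes no time and is no camera call; for the wrist camera it gives the pose at the moment of the call.
- r.sign_off(): hands the job in; it is judged then, once.
The state is a dict: "clock": time; "qpos": joint angles; "qvel": joint speeds; "joint_efforts": joint torques, N m; "eef_pos": TCP position; "tcp_rot": TCP orientation; "contact_force": force on the tool from outside, world axes, zero at the start; "wrist_torque": the same for the moment, N m; "opening": opening from 0.0 (shut) to 1.0 (fully open); "grasp_force": force on a finger pad.
Only numpy, scipy, OpenCV 4.12 (cv2) and the standard library are available. Lean on these libraries where they do the work, as an engineer would, in place of code of your own. Each camera call takes 0.05 s, during which the arm holds its last target. There are 200 camera calls.

## Task

Load the terracotta tile into the decorating jig: press it down hard with the fingertips onto its sprung bed and, still pressing, slide it along the channel under the rolled nose of the leaf spring until it is fully home against the end stop, then let go and move clear. Do not pick the tile up, do not touch the leaf spring, and leave the vase, the jar and the bowl alone.

Things in the scene. Friction and masses are not known exactly. Their poses are not given: they have to be found in the camera images.
- jig: Fixed plywood base, 330 x 160 x 18 mm, with a channel between two aluminium rails (y = +-52.5 to +-72.5 mm, tops 38 mm above the table). Origin on the table top; x runs along the channel the way the tile must slide, z up. Low wall behind the tile at x = -200 to -190 mm; end stop face at x = +70 mm (46 mm high); posts of the leaf spring at x = +82 to +98 mm, y = +-52 to +-75 mm, 68 mm high.
- tile: Loose terracotta tile, 150 (x) x 100 (y) x 12 mm, 0.25 to 0.49 kg, on the bed between the rails, axes as the jig's. Origin: centre of its underside. Bed up: its top is 45 mm above the table, too high to pass the nose; bed pressed down: 38 mm, flush with the rails, and it can be driven under. Centre at jig x = -105 to -80 mm at the start, -5 mm when home.
- press_point (a point): Good place to press: centre line of the tile's top face, 45 mm behind its centre (tile x = -45 mm). Moves with the tile; with the tile home it is still 62 mm short of the leaf spring's nose.
- bed (a joint): How far the slippery white sprung bed under the tile is pushed straight down, m: 0 up, 0.007 at its bottom stop. Its spring pushes up with 9 N (up) to 15 N (down); tile and bed weigh 4 to 6 N, so 9 to 12 N from the fingers bottoms it. Driving the tile under the nose takes 5 to 8 N along the channel: press with 18 to 24 N so that the fingers do not slip.
- leaf: Polished steel leaf spring over the channel: 70 mm long, ending in a rolled nose (cross cylinder, 16 mm diameter, 90 mm wide). Origin on its hinge pin at jig x = +90 mm, 57 mm above the table; it reaches back (jig -x) to the nose. It pushes down on a tile beneath with 3 to 5 N; the nose gives way upwards only, never along the channel.
- nose (a point): Lowest point of the leaf spring's rolled nose, on the channel's centre line: at rest at jig x = +20 mm, 36.5 mm above the table; higher when the tile is beneath it.
- end_stop (a point): Centre line of the end stop's face, where the tile's front edge must finally bear: jig x = +70 mm, 38 mm above the table.
- vase: Bystander: small tapered plaster-white vase, 72 mm wide at the foot, 95 mm tall, loose on the table. Origin under its centre.
- jar: Bystander: closed jar, 48 mm diameter, 65 mm tall, loose on the table. Origin under its centre.
- bowl: Bystander: white bowl, 84 mm across the rim, 40 mm tall, loose on the table. Origin under its centre.
Things that resemble listed ones, but are neither listed nor needed, are in the scene too. Of the things that look like the tile, the largest one is meant.

How it is judged (in metres and radians):
On the way, in this order (a step that is already met when the one before it is completed fails the run):
1. the tile is pressed down on the sprung bed by the fingers (bed at least 4 mm down) before it meets the nose (value of joint bed above 0.004 m and contact force between the fingers and tile above 4 N and x of tile in the frame of jig below -0.056 m), for 0.1 s.
2. the fingers press the tile (bed at least 3 mm down) as it passes under the nose (value of joint bed above 0.003 m and contact force between the fingers and tile above 4 N and x of tile in the frame of jig above -0.048 m and z of nose in the frame of jig above 0.037 m), for 0.1 s.
At the end, for the whole second after the job is handed in: The tile lies flat in the channel with its front edge within 4 mm of the end stop, the leaf spring's nose resting on top of it, at rest and let go (x of tile in the frame of jig between -0.009 and 0 m and y of tile in the frame of jig between -0.005 and 0.005 m and z of tile in the frame of jig between 0.022 and 0.036 m and angle between tile's own z axis and vertical below 0.06 rad and angle between the x axis of tile and the x axis of jig, either way round below 0.06 rad and z of nose in the frame of jig above 0.0375 m and contact force between leaf and tile above 1 N and linear speed of tile below 0.01 m/s); the robot touches nothing.
It fails at once if the tile is lifted or tipped (z of tile in the frame of jig above 0.041 m or angle between tile's own z axis and vertical above 0.12 rad).
It fails at once if the fingers or arm push on the leaf spring (contact force between any of the fingers, the arm and leaf above 1 N).
It fails at once if a bystander is disturbed (distance of any of vase, jar, bowl from where it was at the start of the episode above 0.02 m or angle between any of vase, jar, bowl's own z axis and vertical above 0.4 rad).
It also fails if it takes over 51 s, if anything falls off the work surface, if the arm or the gripper's body presses on something with over 40 N, if the wrist force passes 120 N, or if a joint passes its speed limit or range.

## Working session

There is one attempt and no reset: what is moved stays moved. The work goes in short steps, Python scripts to look and compute and a tool call to move; the robot and the scene stay as the last step left them, time stands still between calls to the robot, and variables do not carry over. Pictures are saved under pics/ and viewed, at most 10 in all, crops included, and the job is handed in when it is done.

Besides the shell and the picture viewer there is one more tool, called as name([rows], argument=value, ...), one row to a line, values as JSON. carry_out: Moves the arm, as the interface text tells. Its arguments: {"type":"object","properties":{"targets":{"type":"array","items":{"type":"object","properties":{"dp":{"type":"array","items":{"type":"number"}},"yaw":{"type":"number"}}}},"fingers":{"type":"number"},"grip_force":{"type":"number"}},"required":["targets"]}

```bash
mkdir -p pics && python3 - <<'E'
from rig import r
import cv2
s=r.sense();print(s, r.tip_reach)
for n in ("scene","side"):
    cv2.imwrite(f"pics/{n}0.png",r.grab_frame(n)[:,:,::-1]);print(n,r.get_calibration(n))
E
```

```text
{'clock': 0.0, 'qpos': array([ 1.17758017e+00,  3.53657122e-01,  1.63415897e+00, -1.37905927e-05,
        1.15520360e+00, -2.40503231e-03]), 'qvel': array([-0.00014121, -0.00013615,  0.00055959, -0.00079934, -0.00048463,
        0.0002759 ]), 'joint_efforts': array([-3.48588183e-03, -6.05245399e+01, -3.42058825e+01, -4.24194559e-04,
        9.73952789e-03,  2.44919545e-05]), 'eef_pos': array([237.8950141 , 577.39337392, 212.54547578]), 'tcp_rot': array([-3.14016559e+00,  9.17664613e-06,  2.75078711e+00]), 'contact_force': array([-0.5561042 , -0.42463096, -0.91324971]), 'wrist_torque': array([-0.03275391,  0.03774538,  0.02582991]), 'grasp_force': 0.0, 'opening': 0.9968980336956066} 8.0
scene {'fx': 483.3255654987285, 'fy': 483.3255654987285, 'cx': 315.7871624508239, 'cy': 237.66778099132569, 'rvec': array([ 1.16202453,  2.16561721, -1.1293493 ]), 'tvec': array([ 283.59930547, -220.01683803, 1353.3505722 ])}
side {'fx': 477.60712351336707, 'fy': 477.60712351336707, 'cx': 319.26973365103095, 'cy': 243.3541567013396, 'rvec': array([ 2.26146147, -0.76978387,  0.29266447]), 'tvec': array([-436.21369828,  311.59056228,  566.6374163 ])}
```

View pics/scene0.png

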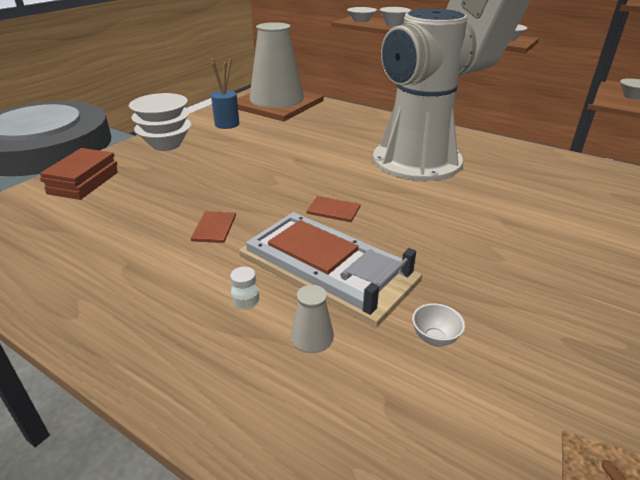

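View pics/side0.png

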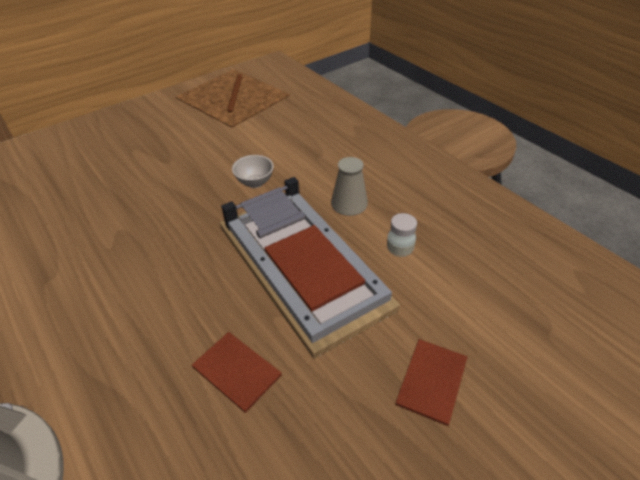

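The scene view shows the jig at about (330,265), with the tile inside and the leaf spring towards (375,268). The vase, jar and bowl are on its camera side. The side view shows the jig at about (310,265), with the posts at (230,212) and (291,187). I'll enlarge both.

```bash
python3 - <<'E'
import cv2
a=cv2.imread("pics/scene0.png")[200:335,230:430];cv2.imwrite("pics/sc.png",cv2.resize(a,None,fx=4,fy=4,interpolation=cv2.INTER_CUBIC))
a=cv2.imread("pics/side0.png")[170:360,210:410];cv2.imwrite("pics/sd.png",cv2.resize(a,None,fx=3,fy=3,interpolation=cv2.INTER_CUBIC))
E
```

```text
(no output)
```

View pics/sc.png

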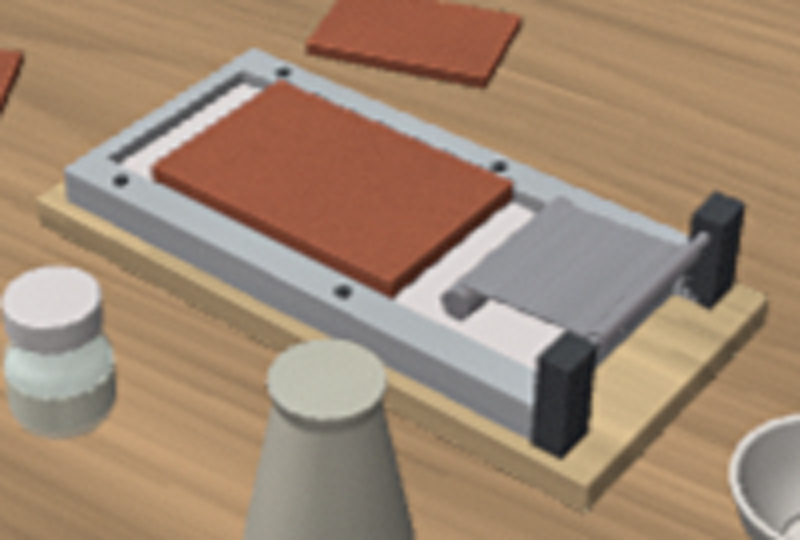

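View pics/sd.png

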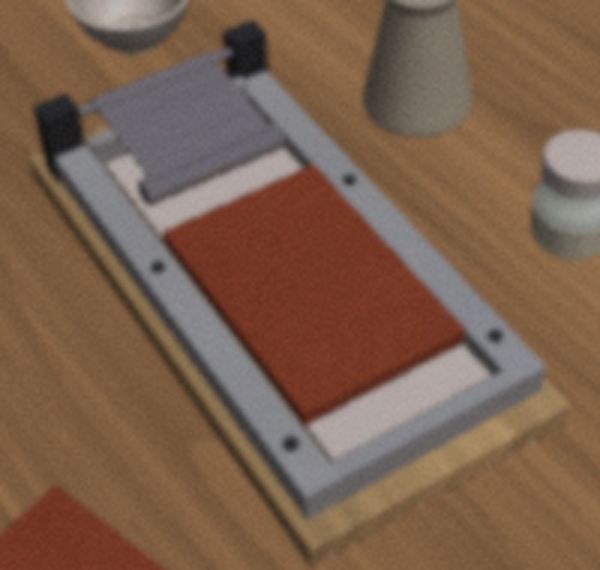

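The crops give all four top corners of the tile, the outer back rail corners and both ends of the nose. I'll fit the jig pose and tile offset to these.

```bash
cat > fit.py <<'E'
import numpy as np, cv2
from rig import r
from scipy.optimize import least_squares
T=lambda a,b,c:("t",a,b,c)
J=lambda a,b,c:("j",a,b,c)
pts={"scene":(4,230,200,[(T(-75,50,45),285,82),(T(75,50,45),513,186),(T(75,-50,45),393,284),(T(-75,-50,45),155,171),
 (J(-200,72.5,38),255,48),(J(-200,-72.5,38),66,178),(J(20,-45,44.5),457,300)]),
"side":(3,210,170,[(T(75,50,45),165,232),(T(75,-50,45),318,168),(T(-75,-50,45),464,332),(T(-75,50,45),305,413),
 (J(-200,72.5,38),308,492),(J(-200,-72.5,38),543,370),(J(20,45,44.5),147,188)])}
def world(p,q):
    c,s=np.cos(p[2]),np.sin(p[2]); x,y=q[1],q[2]
    if q[0]=="t": x+=p[3]; y+=p[4]
    return [p[0]+c*x-s*y,p[1]+s*x+c*y,q[3]]
def res(p,full=False):
    out=[]
    for n,(f,ox,oy,l) in pts.items():
        k=r.get_calibration(n);K=np.array([[k["fx"],0,k["cx"]],[0,k["fy"],k["cy"]],[0,0,1]])
        uv=cv2.projectPoints(np.array([world(p,q) for q,_,_ in l]),k["rvec"],k["tvec"],K,None)[0][:,0]
        m=np.array([[ox+(u+.5)/f-.5,oy+(v+.5)/f-.5] for _,u,v in l])
        out.append((uv-m).ravel())
    return np.concatenate(out)
best=min((least_squares(res,[500,200,a,-90,0],x_scale=[100,100,1,10,1]) for a in np.arange(-3,3.2,.7)),key=lambda s:s.cost)
p=best.x
if __name__=="__main__":
    print(p,best.cost);print(res(p).reshape(-1,2).round(1).tolist())
    for nm,q in dict(press=T(-45,0,45),tile=T(0,0,45),nose=J(20,0,36.5)).items(): print(nm,np.round(world(p,q),1))
    s=r.sense();R=cv2.Rodrigues(np.zeros(3))[0]
    from scipy.spatial.transform import Rotation as Ro
    R=Ro.from_euler("xyz",s["tcp_rot"]).as_matrix();print(R.round(3),s["eef_pos"])
    d=np.array(world(p,T(-45,0,45)))-s["eef_pos"];print("press in tool",R.T@d)
    ch=np.array([np.cos(p[2]),np.sin(p[2]),0]);print("channel dir in tool",R.T@ch, "deg",np.degrees(np.arctan2((R.T@ch)[1],(R.T@ch)[0])))
E
python3 fit.py
```

```text
[555.75790339 102.95842004   1.481333   -88.32679865   0.98936379] 20.988351445799612
[[-1.3, -1.1], [0.3, -1.2], [-1.1, -0.4], [-1.6, -1.9], [-0.2, 0.2], [-0.7, -2.1], [-0.9, 2.0], [-1.2, -1.0], [-1.1, -2.2], [1.0, -1.2], [-1.0, -0.0], [-1.3, 0.7], [0.8, -1.9], [-1.0, 0.7]]
press [542.9 -29.7  45. ]
tile [546.9  15.1  45. ]
nose [557.5 122.9  36.5]
[[-0.925  0.381 -0.   ]
 [ 0.381  0.925 -0.001]
 [ 0.    -0.001 -1.   ]] [237.8911667  577.43956336 212.62936293]
press in tool [-513.26417156 -445.02513257  168.20734212]
channel dir in tool [ 0.29678245  0.95494431 -0.00124191] deg 72.73553480169777
```

carry_out([
  {"dp":[-43,-37,0],"yaw":6},
  {"dp":[-86,-74,0],"yaw":12},
  {"dp":[-128,-111,0],"yaw":18},
  {"dp":[-171,-148,0],"yaw":24},
  {"dp":[-214,-185,0],"yaw":30},
  {"dp":[-257,-222,0],"yaw":36},
  {"dp":[-299,-260,0],"yaw":42},
  {"dp":[-342,-297,0],"yaw":48},
  {"dp":[-385,-334,0],"yaw":54},
  {"dp":[-428,-371,0],"yaw":60},
  {"dp":[-470,-408,0],"yaw":66},
  {"dp":[-513,-445,0],"yaw":72.7},
], fingers=-1)

```text
clock: 1.6
eef_pos: [543.3, -30.8, 213.1]
tcp_rot: [-3.141, -0.0, 1.478]
contact_force: [0.6, 0.4, 0.1]
opening: -0.002
grasp_force: 0.0
```

carry_out([
  {"dp":[0,0,0],"yaw":0},
  {"dp":[0,0,0],"yaw":0},
  {"dp":[0,0,0],"yaw":0},
  {"dp":[0,0,0],"yaw":0},
])

```text
clock: 2.1
eef_pos: [542.6, -27.9, 213.4]
tcp_rot: [-3.142, -0.0, 1.484]
contact_force: [-0.6, -0.1, 0.5]
opening: 0.004
grasp_force: 0.0
```

```bash
python3 - <<'E'
from rig import r
import cv2,pickle
s=r.sense();k=r.get_calibration("wrist")
im=r.grab_frame("wrist")[:,:,::-1]; cv2.imwrite("pics/w1.png",im);pickle.dump((k,s),open("w1.pkl","wb"));print(s,k)
E
```

```text
{'clock': 2.1, 'qpos': array([-5.42832123e-02,  2.26239850e-01,  1.80861196e+00,  1.00748482e-04,
        1.10674732e+00,  3.26817361e-02]), 'qvel': array([-0.0023402 , -0.00011937, -0.00292978, -0.00153793, -0.00125208,
        0.00023497]), 'joint_efforts': array([-1.97927649e-01, -5.01279581e+01, -3.31670129e+01, -6.14771212e-03,
        4.69191218e-03, -1.19238040e-03]), 'eef_pos': array([542.55564602, -27.94586796, 213.3716564 ]), 'tcp_rot': array([-3.14158324e+00, -8.98341551e-05,  1.48378629e+00]), 'contact_force': array([-0.60945475, -0.14152565,  0.48148811]), 'wrist_torque': array([0.01177923, 0.0636723 , 0.01555718]), 'grasp_force': 0.0, 'opening': 0.0036969816968658105} {'fx': 407.88201289452513, 'fy': 407.88201289452513, 'cx': 318.8379810802636, 'cy': 231.90712517804303, 'rvec': array([-2.81177933,  0.12410294,  0.01992577]), 'tvec': array([-543.01960318,  -23.35576674,  386.32222123])}
```

View pics/w1.png

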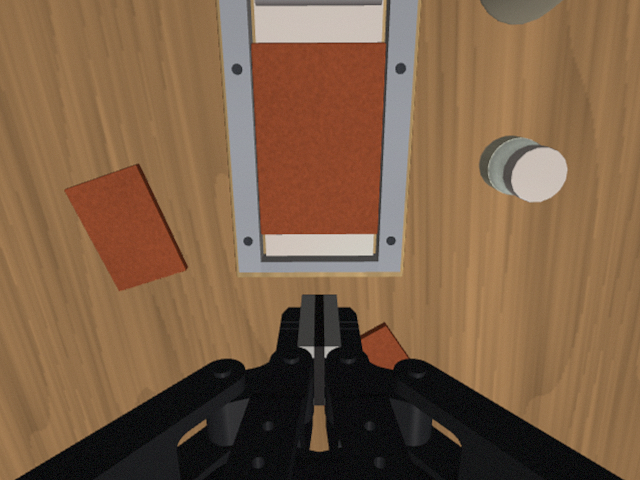

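The wrist view shows the tile top corners at (250,42), (386,43), (379,234) and (260,234). The back rail corners are at (238,272) and (403,272), and the nose edge is near row 5.

```bash
python3 - <<'E'
import pickle,cv2,numpy as np
from fit import p,world
k,s=pickle.load(open("w1.pkl","rb"))
R=cv2.Rodrigues(k["rvec"])[0];C=-R.T@k["tvec"]
def at(u,v,z):
    d=R.T@np.array([(u-k["cx"])/k["fx"],(v-k["cy"])/k["fy"],1]);return C+d*(z-C[2])/d[2]
t=np.array([at(*q,45) for q in [(250,42),(386,43),(379,234),(260,234)]])
print(t.round(1),"tile",t.mean(0),"len",np.linalg.norm(t[0]-t[3]),np.linalg.norm(t[1]-t[2]),"wid",np.linalg.norm(t[0]-t[1]),np.linalg.norm(t[3]-t[2]))
f=(t[0]+t[1]-t[2]-t[3])[:2];print("yaw",np.arctan2(f[1],f[0]))
b=np.array([at(*q,38) for q in [(238,272),(403,272)]]);print("back",b.round(1),[np.round(world(p,("j",-200,y,38)),1) for y in(72.5,-72.5)], world(p,("t",0,0,45)))
print("inner rails",[at(*q,38).round(1) for q in [(250,70),(387,70),(258,240),(380,240)]])
E
```

```text
[[502.7  94.   45. ]
 [602.1  84.5  45. ]
 [591.  -63.6  45. ]
 [490.  -54.7  45. ]] tile [546.4337972   15.03822404  45.        ] len 149.18487689964502 148.54409248561745 wid 99.93140897787237 101.40109724454396
yaw 1.4904505866886768
back [[ 464.1  -91.1   38. ]
 [ 611.9 -104.2   38. ]] [array([465.7, -89.8,  38. ]), array([ 610.1, -102.7,   38. ])] [np.float64(546.8810238902079), np.float64(15.07324944088969), 45]
inner rails [array([498.9,  75.4,  38. ]), array([603.4,  66.2,  38. ]), array([486.2, -62.3,  38. ]), array([592.5, -71.8,  38. ])]
```

carry_out([
  {"dp":[-1,0,40],"yaw":0},
  {"dp":[-1,0,80],"yaw":0},
  {"dp":[-1,0,120],"yaw":0},
  {"dp":[-1,0,140],"yaw":0},
  {"dp":[-1,0,150],"yaw":0},
  {"dp":[-1,0,150],"yaw":0},
  {"dp":[-1,0,150],"yaw":0},
])

```text
clock: 3.02
eef_pos: [543.5, -29.9, 64.2]
tcp_rot: [3.14, -0.0, 1.482]
contact_force: [-0.1, -0.2, -0.3]
opening: 0.004
grasp_force: 0.0
```

carry_out([
  {"dp":[0,0,3],"yaw":0},
  {"dp":[0,0,6],"yaw":0},
  {"dp":[0,0,9],"yaw":0},
  {"dp":[0,0,12],"yaw":0},
  {"dp":[0,0,14],"yaw":0},
  {"dp":[0,0,14],"yaw":0},
  {"dp":[0,0,14],"yaw":0},
])

```text
clock: 3.9
eef_pos: [542.8, -30.0, 49.3]
tcp_rot: [-3.142, 0.0, 1.482]
contact_force: [-0.5, 0.4, 0.5]
opening: -0.0
grasp_force: 0.0
```

carry_out([
  {"dp":[0,0,1],"yaw":0},
  {"dp":[0,0,2],"yaw":0},
  {"dp":[0,0,3],"yaw":0},
  {"dp":[0,0,3],"yaw":0},
])

```text
clock: 4.4
eef_pos: [542.7, -30.0, 46.2]
tcp_rot: [-3.141, 0.0, 1.482]
contact_force: [0.8, 0.1, 0.3]
opening: 0.002
grasp_force: 0.0
```

```bash
python3 - <<'E'
from rig import r
import cv2
print(r.tip_reach,r.sense())
a=r.grab_frame("side")[:,:,::-1][150:350,200:400];cv2.imwrite("pics/s2.png",cv2.resize(a,None,fx=3,fy=3,interpolation=cv2.INTER_CUBIC))
E
```

```text
8.0 {'clock': 4.4, 'qpos': array([-5.79604685e-02,  4.48191011e-01,  1.93514415e+00, -2.85810834e-05,
        7.58400482e-01,  3.09221399e-02]), 'qvel': array([ 0.00135652,  0.00033214, -0.00124185,  0.00059457, -0.00011296,
        0.00011672]), 'joint_efforts': array([ 2.33499604e-04, -5.66364133e+01, -2.37501812e+01,  7.11452367e-05,
       -1.73322269e-02,  2.14707654e-05]), 'eef_pos': array([542.7362439 , -29.99709944,  46.18294005]), 'tcp_rot': array([-3.14145034e+00,  2.40653367e-05,  1.48193447e+00]), 'contact_force': array([0.82727975, 0.14811065, 0.25150782]), 'wrist_torque': array([-0.04135609, -0.03134621,  0.00365282]), 'grasp_force': 0.0, 'opening': 0.0019933591051346966}
```

View pics/s2.png

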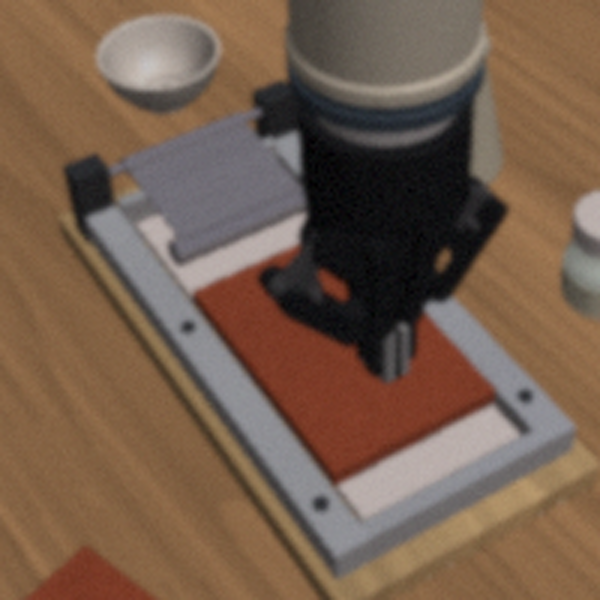

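The fingertips, at about (390,370) in the crop, are just above the tile's rear centre. The reading shows no contact yet, so I'll keep descending in small steps.

carry_out([
  {"dp":[0,0,1],"yaw":0},
  {"dp":[0,0,2],"yaw":0},
  {"dp":[0,0,3],"yaw":0},
  {"dp":[0,0,3],"yaw":0},
])

```text
clock: 4.95
eef_pos: [542.7, -30.0, 43.2]
tcp_rot: [-3.141, 0.0, 1.482]
contact_force: [1.0, -0.1, -0.3]
opening: -0.0
grasp_force: 0.0
```

carry_out([
  {"dp":[0,0,1],"yaw":0},
  {"dp":[0,0,2],"yaw":0},
  {"dp":[0,0,3],"yaw":0},
  {"dp":[0,0,3],"yaw":0},
])

```text
clock: 5.45
eef_pos: [542.7, -30.0, 40.2]
tcp_rot: [-3.141, 0.0, 1.482]
contact_force: [-0.6, 0.2, -0.1]
opening: 0.008
grasp_force: 0.0
```

```bash
python3 - <<'E'
from rig import r
import cv2,numpy as np
s=r.sense();print(s["contact_force"],s["wrist_torque"],s["joint_efforts"].round(2))
a=r.grab_frame("side")[:,:,::-1][230:310,260:380];b=r.grab_frame("scene")[:,:,::-1][200:280,250:370]
o=np.vstack([cv2.resize(x,None,fx=5,fy=3.75,interpolation=cv2.INTER_CUBIC) for x in(a,b)])
o=np.vstack([cv2.resize(x,None,fx=3.75,fy=3.75,interpolation=cv2.INTER_CUBIC) for x in(a,b)])
cv2.imwrite("pics/s3.png",o)
E
```

```text
[-0.64713796  0.1777237  -0.07272969] [-0.00395639  0.04224348 -0.01186216] [ 0.000e+00 -5.689e+01 -2.336e+01  0.000e+00 -2.000e-02 -0.000e+00]
```

View pics/s3.png

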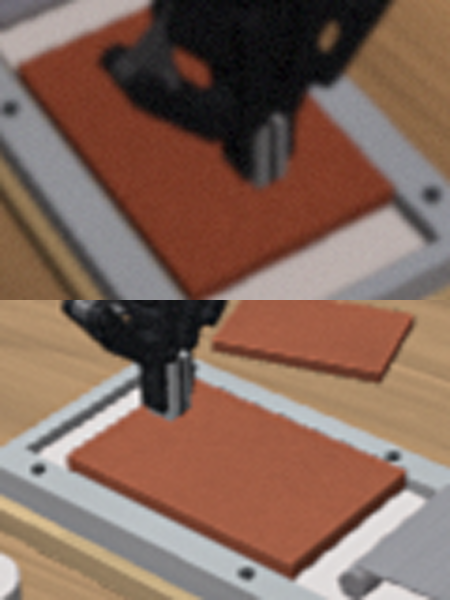

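The tips show at about side (331,279) and scene (296,230), apparently above the tile, which has not moved. I'll triangulate their height.

```bash
python3 - <<'E'
from rig import r
import cv2,numpy as np
P={}
for n in("scene","side"):
    k=r.get_calibration(n);K=np.array([[k["fx"],0,k["cx"]],[0,k["fy"],k["cy"]],[0,0,1]])
    P[n]=K@np.c_[cv2.Rodrigues(k["rvec"])[0],k["tvec"]]
    for z in(30,45,55,65):
        q=P[n]@[542.7,-30,z,1];print(n,z,(q[:2]/q[2]).round(1))
X=cv2.triangulatePoints(P["scene"],P["side"],np.array([296.,230.5]),np.array([330.7,278.3]));print((X[:3]/X[3]).ravel())
E
```

```text
scene 30 [295.  240.6]
scene 45 [294.7 234.5]
scene 55 [294.6 230.4]
scene 65 [294.5 226.2]
side 30 [327.8 286.3]
side 45 [327.8 280.2]
side 55 [327.8 276. ]
side 65 [327.8 271.8]
[542.22792538 -31.64877573  52.85785118]
```

The tips are at about z = 50–53, so they really are still 5–8 mm above the tile.

carry_out([
  {"dp":[0,0,1],"yaw":0},
  {"dp":[0,0,2],"yaw":0},
  {"dp":[0,0,3],"yaw":0},
  {"dp":[0,0,4],"yaw":0},
  {"dp":[0,0,4],"yaw":0},
])

```text
clock: 6.18
eef_pos: [542.7, -30.0, 36.2]
tcp_rot: [-3.141, -0.0, 1.482]
contact_force: [-0.6, -0.6, 0.9]
opening: 0.003
grasp_force: 0.0
```

carry_out([
  {"dp":[0,0,1],"yaw":0},
  {"dp":[0,0,2],"yaw":0},
  {"dp":[0,0,2],"yaw":0},
  {"dp":[0,0,2],"yaw":0},
])

```text
clock: 6.68
eef_pos: [542.8, -30.0, 34.3]
tcp_rot: [3.142, -0.0, 1.482]
contact_force: [-0.2, 0.2, 0.5]
opening: 0.001
grasp_force: 0.0
```

carry_out([
  {"dp":[0,0,1],"yaw":0},
  {"dp":[0,0,2],"yaw":0},
  {"dp":[0,0,2],"yaw":0},
  {"dp":[0,0,2],"yaw":0},
])

```text
clock: 7.18
eef_pos: [542.8, -30.0, 32.3]
tcp_rot: [3.142, 0.0, 1.482]
contact_force: [0.3, -0.4, -0.5]
opening: -0.0
grasp_force: 0.0
```

carry_out([
  {"dp":[0,0,1],"yaw":0},
  {"dp":[0,0,2],"yaw":0},
  {"dp":[0,0,2],"yaw":0},
])

```text
clock: 7.55
eef_pos: [542.7, -30.0, 30.2]
tcp_rot: [-3.141, 0.0, 1.482]
contact_force: [-0.1, -0.2, -0.0]
opening: -0.002
grasp_force: 0.0
```

carry_out([
  {"dp":[0,0,1],"yaw":0},
  {"dp":[0,0,2],"yaw":0},
  {"dp":[0,0,2],"yaw":0},
])

```text
clock: 7.92
eef_pos: [542.7, -30.0, 28.2]
tcp_rot: [-3.141, 0.0, 1.482]
contact_force: [0.4, -0.3, -0.3]
opening: 0.001
grasp_force: 0.0
```

```bash
python3 - <<'E'
from rig import r
import cv2,numpy as np
s=r.sense();print(s["contact_force"],s["eef_pos"],s["joint_efforts"].round(2))
a=r.grab_frame("side")[:,:,::-1][230:310,260:380];b=r.grab_frame("scene")[:,:,::-1][200:280,250:370]
cv2.imwrite("pics/s4.png",np.vstack([cv2.resize(x,None,fx=3.75,fy=3.75,interpolation=cv2.INTER_CUBIC) for x in(a,b)]))
E
```

```text
[ 0.3889269  -0.33055377 -0.31342426] [542.73101368 -29.96892655  28.20907805] [ 0.000e+00 -5.743e+01 -2.257e+01 -0.000e+00 -2.000e-02 -0.000e+00]
```

View pics/s4.png

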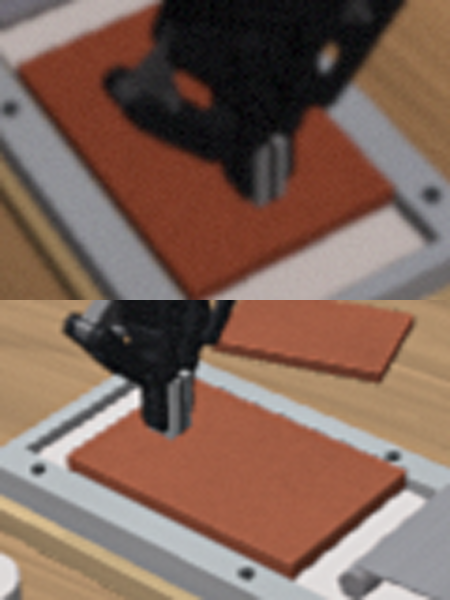

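The tips, at side (331,284) and scene (296,236), are now level with the tile top to within the measurement error. Contact should be very close.

carry_out([
  {"dp":[0,0,1],"yaw":0},
  {"dp":[0,0,1],"yaw":0},
])

```text
clock: 8.28
eef_pos: [542.8, -30.0, 27.2]
tcp_rot: [-3.142, -0.0, 1.482]
contact_force: [0.5, -0.9, -0.2]
opening: -0.004
grasp_force: 0.0
```

carry_out([
  {"dp":[0,0,1],"yaw":0},
  {"dp":[0,0,1],"yaw":0},
])

```text
clock: 8.52
eef_pos: [542.8, -30.0, 26.5]
tcp_rot: [3.142, 0.0, 1.482]
contact_force: [-1.4, 0.7, 6.1]
opening: -0.001
grasp_force: 2.6
```

carry_out([
  {"dp":[0,0,1],"yaw":0},
  {"dp":[0,0,1],"yaw":0},
])

```text
clock: 8.78
eef_pos: [542.8, -30.0, 25.5]
tcp_rot: [3.141, 0.0, 1.482]
contact_force: [-1.7, -1.0, 6.3]
opening: -0.004
grasp_force: 3.0
```

carry_out([
  {"dp":[0,0,1],"yaw":0},
  {"dp":[0,0,1],"yaw":0},
])

```text
clock: 9.02
eef_pos: [542.8, -30.0, 24.6]
tcp_rot: [3.142, -0.0, 1.482]
contact_force: [-1.8, -0.0, 5.9]
opening: -0.002
grasp_force: 3.4
```

carry_out([
  {"dp":[0,0,1],"yaw":0},
  {"dp":[0,0,2],"yaw":0},
  {"dp":[0,0,3],"yaw":0},
  {"dp":[0,0,4],"yaw":0},
  {"dp":[0,0,4],"yaw":0},
])

```text
clock: 9.65
eef_pos: [542.9, -30.0, 20.8]
tcp_rot: [3.141, -0.0, 1.482]
contact_force: [-3.9, -0.4, 11.2]
opening: -0.001
grasp_force: 5.1
```

carry_out([
  {"dp":[0,0,1],"yaw":0},
  {"dp":[0,0,1],"yaw":0},
])

```text
clock: 9.9
eef_pos: [542.9, -30.0, 20.0]
tcp_rot: [3.141, 0.0, 1.482]
contact_force: [-3.2, 0.2, 11.2]
opening: -0.003
grasp_force: 5.7
```

carry_out([
  {"dp":[0,0,1],"yaw":0},
  {"dp":[0,0,1],"yaw":0},
  {"dp":[0,0,1],"yaw":0},
])

```text
clock: 10.28
eef_pos: [543.0, -30.0, 19.9]
tcp_rot: [3.141, 0.0, 1.482]
contact_force: [-6.8, -0.4, 23.4]
opening: 0.002
grasp_force: 11.5
```

carry_out([
  {"dp":[0,0,0.5],"yaw":0},
  {"dp":[0,0,0.5],"yaw":0},
  {"dp":[0,0,0.5],"yaw":0},
])

```text
clock: 10.65
eef_pos: [543.0, -30.0, 19.8]
tcp_rot: [3.141, 0.0, 1.482]
contact_force: [-8.4, -0.1, 28.6]
opening: -0.001
grasp_force: 14.5
```

carry_out([
  {"dp":[0,-0.3,-0.5],"yaw":0},
  {"dp":[0,-0.6,-0.5],"yaw":0},
  {"dp":[0,-0.6,-0.5],"yaw":0},
])

```text
clock: 11.02
eef_pos: [542.9, -30.0, 19.9]
tcp_rot: [3.14, 0.0, 1.482]
contact_force: [-5.2, 0.6, 20.7]
opening: 0.004
grasp_force: 10.5
```

carry_out([
  {"dp":[1,0,0],"yaw":0},
  {"dp":[3,0,0],"yaw":0},
  {"dp":[5,0,0],"yaw":0},
  {"dp":[7,0,0],"yaw":0},
  {"dp":[9,0,0],"yaw":0},
  {"dp":[10,0,0],"yaw":0},
  {"dp":[10,0,0],"yaw":0},
])

```text
clock: 11.9
eef_pos: [545.2, -20.8, 19.9]
tcp_rot: [3.137, 0.001, 1.483]
contact_force: [-0.9, -5.3, 15.4]
opening: -0.005
grasp_force: 8.0
```

```bash
cat > tilex.py <<'E'
import numpy as np, cv2
from rig import r
from fit import p,world
def score(img,n,tx,ty,z,a=0):
    k=r.get_calibration(n);K=np.array([[k["fx"],0,k["cx"]],[0,k["fy"],k["cy"]],[0,0,1]])
    c,s=np.cos(a),np.sin(a)
    def poly(m,full):  # top face
        return [world(p,("j",tx+c*x-s*y,ty+s*x+c*y,z)) for x,y in((75,50),(75,-50),(-75,-50),(-75,50))]
    F=8
    uv=cv2.projectPoints(np.array(poly(0,0)),k["rvec"],k["tvec"],K,None)[0][:,0]+off[n]
    m=np.zeros(img.shape[:2],np.uint8);cv2.fillPoly(m,[np.round(uv*256).astype(np.int32)],1,shift=8,lineType=8)
    return m
off={"scene":np.array([.8,1.2]),"side":np.array([.5,.8])}
def red(img):
    b,g,rr=[img[...,i].astype(int) for i in range(3)]
    return (rr>1.9*b)&(rr>1.6*g)&(rr>70), (img.max(2)<75)
def measure(imgs,z):
    best=None
    for tx in np.arange(-96,2,1.):
        for ty in (-2,0,2):
            cost=0
            for n,img in imgs.items():
                rd,dark=red(img);m=score(img,n,tx,ty,z).astype(bool)
                zone=score(img,n,-45,0,z)  # not used for masking
                big=cv2.dilate(m.astype(np.uint8),np.ones((13,13)))>0
                cost+=((m&~rd&~dark)|(big&rd&~m)).sum()
            if best is None or cost<best[0]: best=(cost,tx,ty)
    return best
if __name__=="__main__":
    print("start",measure({n:cv2.imread(f"pics/{n}0.png") for n in("scene","side")},45))
    im={n:np.ascontiguousarray(r.grab_frame(n)[:,:,::-1]) for n in("scene","side")}
    print("now",measure(im,38))
    s=r.sense();print(s["clock"],s["eef_pos"],s["contact_force"])
E
python3 tilex.py
```

```text
start (np.int64(352), np.float64(-90.0), 2)
now (np.int64(373), np.float64(-81.0), 0)
12.0 [545.22951371 -20.77819686  19.97334198] [-0.0270402  -5.18687245 16.60752926]
```

carry_out([
  {"dp":[0,-0.5,0.5],"yaw":0},
  {"dp":[3,-0.5,0.5],"yaw":0},
  {"dp":[6,-0.5,0.5],"yaw":0},
  {"dp":[9,-0.5,0.5],"yaw":0},
  {"dp":[12,-0.5,0.5],"yaw":0},
  {"dp":[15,-0.5,0.5],"yaw":0},
  {"dp":[15,-0.5,0.5],"yaw":0},
])

```text
clock: 12.88
eef_pos: [546.7, -5.7, 19.9]
tcp_rot: [3.136, 0.001, 1.483]
contact_force: [-0.6, -5.4, 20.0]
opening: 0.001
grasp_force: 10.0
```

carry_out([
  {"dp":[2,0,0.3],"yaw":0},
  {"dp":[4,0,0.3],"yaw":0},
  {"dp":[6,0,0.3],"yaw":0},
  {"dp":[8,0,0.3],"yaw":0},
  {"dp":[10,0,0.3],"yaw":0},
  {"dp":[12,0,0.3],"yaw":0},
])

```text
clock: 13.62
eef_pos: [548.0, 5.3, 19.9]
tcp_rot: [3.136, 0.002, 1.483]
contact_force: [-1.0, -11.1, 22.7]
opening: 0.002
grasp_force: 11.6
```

carry_out([
  {"dp":[2,0,0],"yaw":0},
  {"dp":[4,0,0],"yaw":0},
  {"dp":[6,0,0],"yaw":0},
  {"dp":[8,0,0],"yaw":0},
  {"dp":[10,0,0],"yaw":0},
  {"dp":[10,0,0],"yaw":0},
])

```text
clock: 14.38
eef_pos: [548.9, 15.5, 19.9]
tcp_rot: [3.136, 0.001, 1.483]
contact_force: [-1.2, -10.0, 23.8]
opening: 0.001
grasp_force: 11.7
```

```bash
python3 tilex.py
```

```text
start (np.int64(352), np.float64(-90.0), 2)
now (np.int64(977), np.float64(-46.0), 2)
14.475 [548.86758259  15.52026849  19.93418491] [ -1.3142151  -10.92537422  23.91403495]
```

carry_out([
  {"dp":[3,0,0],"yaw":0},
  {"dp":[6,0,0],"yaw":0},
  {"dp":[9,0,0],"yaw":0},
  {"dp":[12,0,0],"yaw":0},
  {"dp":[15,0,0],"yaw":0},
  {"dp":[18,0,0],"yaw":0},
  {"dp":[21,0,0],"yaw":0},
  {"dp":[24,0,0],"yaw":0},
  {"dp":[27,0,0],"yaw":0},
  {"dp":[30,0,0],"yaw":0},
  {"dp":[30,0,0],"yaw":0},
])

```text
clock: 15.85
eef_pos: [551.4, 45.7, 19.9]
tcp_rot: [3.136, 0.001, 1.483]
contact_force: [-0.4, -9.3, 24.7]
opening: -0.001
grasp_force: 11.9
```

carry_out([
  {"dp":[1,0,0],"yaw":0},
  {"dp":[2,0,0],"yaw":0},
  {"dp":[3,0,0],"yaw":0},
  {"dp":[4,0,0],"yaw":0},
  {"dp":[4,0,0],"yaw":0},
])

```text
clock: 16.48
eef_pos: [551.7, 49.4, 19.9]
tcp_rot: [3.136, 0.001, 1.483]
contact_force: [-0.4, -11.6, 24.3]
opening: -0.001
grasp_force: 11.9
```

carry_out([
  {"dp":[1,0,0],"yaw":0},
  {"dp":[2,0,0],"yaw":0},
  {"dp":[2,0,0],"yaw":0},
])

```text
clock: 16.85
eef_pos: [551.9, 51.4, 19.9]
tcp_rot: [3.136, 0.001, 1.483]
contact_force: [-1.1, -11.5, 23.1]
opening: -0.001
grasp_force: 12.0
```

carry_out([
  {"dp":[1,0,0],"yaw":0},
  {"dp":[1,0,0],"yaw":0},
])

```text
clock: 17.1
eef_pos: [551.8, 51.7, 19.9]
tcp_rot: [3.136, 0.002, 1.483]
contact_force: [-1.2, -16.8, 24.1]
opening: -0.004
grasp_force: 12.3
```

carry_out([
  {"dp":[1,0,0],"yaw":0},
  {"dp":[1,0,0],"yaw":0},
])

```text
clock: 17.35
eef_pos: [551.8, 52.0, 19.9]
tcp_rot: [3.137, 0.003, 1.484]
contact_force: [-1.8, -20.6, 24.6]
opening: -0.001
grasp_force: 12.6
```

carry_out([
  {"dp":[1,0,0],"yaw":0},
  {"dp":[1,0,0],"yaw":0},
])

```text
clock: 17.6
eef_pos: [551.8, 52.9, 19.9]
tcp_rot: [3.137, 0.003, 1.484]
contact_force: [-1.9, -20.5, 26.1]
opening: 0.001
grasp_force: 12.6
```

```bash
python3 tilex.py
```

```text
start (np.int64(352), np.float64(-90.0), 2)
now (np.int64(1570), np.float64(-10.0), 0)
17.7 [551.86863261  52.89362615  19.91955862] [ -0.67504977 -21.38872108  24.33179519]
```

The forward force has risen to about 20 N and the fingers have just begun to slip, so the tile is against the stop. I'll take off the forward load, then lift straight up.

carry_out([
  {"dp":[-1,0,0],"yaw":0},
  {"dp":[-2.2,0,0],"yaw":0},
  {"dp":[-2.2,0,0],"yaw":0},
])

```text
clock: 18.08
eef_pos: [551.9, 52.8, 19.9]
tcp_rot: [3.136, 0.0, 1.482]
contact_force: [-1.0, -7.8, 23.5]
opening: 0.0
grasp_force: 11.9
```

carry_out([
  {"dp":[0,0,-1],"yaw":0},
  {"dp":[0,0,-2],"yaw":0},
  {"dp":[0,0,-4],"yaw":0},
  {"dp":[0,0,-7],"yaw":0},
  {"dp":[0,0,-12],"yaw":0},
  {"dp":[0,0,-20],"yaw":0},
  {"dp":[0,0,-40],"yaw":0},
  {"dp":[0,0,-70],"yaw":0},
  {"dp":[0,0,-110],"yaw":0},
  {"dp":[-30,0,-150],"yaw":0},
  {"dp":[-70,0,-180],"yaw":0},
  {"dp":[-110,0,-200],"yaw":0},
])

```text
clock: 19.58
eef_pos: [539.3, -56.8, 219.4]
tcp_rot: [3.14, -0.0, 1.483]
contact_force: [0.9, -0.2, -0.0]
opening: 0.001
grasp_force: 0.0
```

carry_out([
  {"dp":[0,0,0],"yaw":0},
  {"dp":[0,0,0],"yaw":0},
  {"dp":[0,0,0],"yaw":0},
])

```text
clock: 19.95
eef_pos: [538.8, -55.0, 216.7]
tcp_rot: [-3.14, -0.0, 1.483]
contact_force: [-0.8, 0.1, 0.3]
opening: 0.004
grasp_force: 0.0
```

```bash
sed -i 's/im,38/im,42/' tilex.py && python3 tilex.py && python3 - <<'E'
from rig import r
import cv2
cv2.imwrite("pics/w5.png",r.grab_frame("wrist")[:,:,::-1])
a=r.grab_frame("side")[:,:,::-1][170:360,210:410];cv2.imwrite("pics/s5.png",cv2.resize(a,None,fx=3,fy=3,interpolation=cv2.INTER_CUBIC))
E
```

```text
start (np.int64(352), np.float64(-90.0), 2)
now (np.int64(2041), np.float64(-9.0), 0)
20.05 [539.04160177 -55.09053056 216.78732818] [ 0.24038786  0.09241338 -0.47471368]
```

View pics/s5.png

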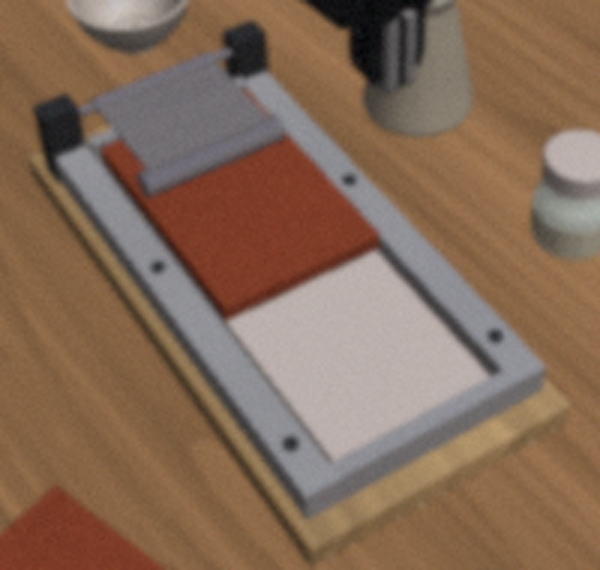

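The side view shows the tile under the nose up to the stop near (105,145), with its back corners at (380,240) and (230,316). I'll check its jig x against the starting picture.

```bash
python3 - <<'E'
import cv2,numpy as np
from rig import r
from fit import p
k=r.get_calibration("side");R=cv2.Rodrigues(k["rvec"])[0];C=-R.T@k["tvec"]
def jx(u,v,z):
    u,v=210+(u+.5)/3-.5,170+(v+.5)/3-.5
    d=R.T@np.array([(u-k["cx"])/k["fx"],(v-k["cy"])/k["fy"],1]);X=C+d*(z-C[2])/d[2]-[p[0],p[1],0]
    c,s=np.cos(p[2]),np.sin(p[2]);return np.round([c*X[0]+s*X[1],-s*X[0]+c*X[1]],1)
print("rail back",jx(308,492,38),jx(543,370,38),"start",jx(464,332,45),jx(305,413,45))
for z in(38,42,45):print(z,jx(380,239,z),jx(230,315,z))
E
```

```text
rail back [-200.    70.3] [-202.3  -69.1] start [-164.5  -46.3] [-164.2   49.8]
38 [-80.2 -50.3] [-83.3  47.2]
42 [-83.3 -48.1] [-86.4  48.7]
45 [-85.7 -46.5] [-88.7  49.8]
```

View pics/w5.png

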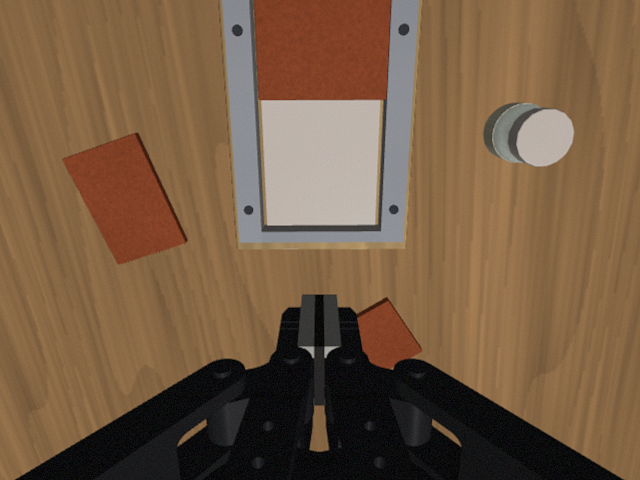

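The wrist view shows the tile's rear edge at row 100 (columns 260 to 383), square to the channel. The rail's rear edge is at row 243.

```bash
python3 - <<'E'
import cv2,numpy as np
from rig import r
im=cv2.imread("pics/w5.png").astype(int)
print(im[92:108,320].tolist(), im[225:250,320].sum(1).tolist())
k=r.get_calibration("wrist");R=cv2.Rodrigues(k["rvec"])[0];C=-R.T@k["tvec"]
d0=np.array([np.cos(1.484),np.sin(1.484)])
def at(u,v,z):
    d=R.T@np.array([(u-k["cx"])/k["fx"],(v-k["cy"])/k["fy"],1]);return ((C+d*(z-C[2])/d[2])[:2])@d0
for v in(242,243,244):
  for z in(38,42,45): print(v,z,-200+at(320,100,z)-at(320,v,38))
E
```

```text
[[38, 66, 135], [42, 69, 137], [40, 66, 132], [34, 62, 128], [42, 67, 133], [40, 67, 136], [35, 65, 133], [50, 74, 132], [146, 154, 171], [173, 181, 190], [172, 181, 192], [171, 181, 190], [171, 179, 189], [171, 179, 189], [171, 181, 189], [172, 180, 191]] [329, 169, 185, 196, 186, 168, 310, 419, 440, 433, 433, 428, 441, 425, 430, 429, 436, 425, 409, 410, 404, 409, 410, 392, 342]
242 38 -80.3336367929638
242 42 -80.27543420898044
242 45 -80.23178227099294
243 38 -79.38966422993701
243 42 -79.33146164595365
243 45 -79.28780970796615
244 38 -78.44410408210777
244 42 -78.38590149812441
244 45 -78.3422495601369
```

The rear edge is at about jig x = -80 mm, which puts the tile centre near -5 mm, fully home. I'll hand it in.

```bash
python3 -c "
from rig import r
print(r.sign_off())"
```

```text
the job is handed in; nothing more can be done
None
```

The tile is home against the end stop with the nose resting on it (tile centre measured at about jig x = -5 mm); I kept pressing at about 15–25 N all the way, then let go, moved clear and handed the job in at about 20 s, but no verdict was shown.

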